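# Clear the shaker jammed in the spice-jar rack

## Task

A shaker that is too long for the spice-jar rack has jammed across its narrowing chute. Push it back up the chute until it rolls over the crest and lies in the loading cradle at the top, then lift it out from under the shelf and lay it down inside the wooden tray without dropping it. Leave the jars on the rack's shelf, the mug and the canister where they stand.

Things in the scene. Friction and masses are not known exactly. Their poses are not given: they have to be found in the camera images.
- shaker_center (a point): Centre of the loose shaker: plain steel cylinder with a black cap, 150 mm long, 48 mm in diameter, 0.2 to 0.35 kg, lying on its side; its own x axis runs along its length (cap at +x). Smooth, rolls freely. It starts with its ends caught between the tapering chute walls, its length roughly along the rack's x axis.
- dispenser: Fixed oak rack, 232 mm deep (x -107 to +125) by 370 mm long. Origin: underside, mid-length. x points away from the robot, y UP the chute (about to the robot's left). Chute walls at x = +-55 mm from y = -170 to -90, then opening out to x = +-95 at y = +40; near wall 34 mm high above the floor. Shaker length lies across, along x.
- outlet (a point): Low end of the chute floor, mid-width (rack frame 0, -170, 20). The floor is a plane rising from here 0.16 mm per mm of y to the crest. The chute is empty from here up to the jammed shaker; end stop 16 mm high.
- crest (a point): Top of the sloping chute floor, mid-width (rack frame 0, +50, 55). Beyond it the floor dips into the loading cradle.
- cradle (a point): Bottom line of the loading cradle, mid-width (rack frame 0, +110, 50): a very shallow V, rising 5 mm in 60 mm on either side, with walls at x = +-95 (tops at z = 68 near, 85 far) and y = +179 (top 85). A shaker left here lies along x and settles with its centre about 24 mm above this point.
- lip (a point): Inner edge (underside, mid-length) of a 5 mm thick wooden lip on the far chute wall, 52 mm above the chute floor. It runs along that wall from y = -90 to +40 and reaches 20 mm inwards over the shaker's far end, so the shaker cannot be lifted straight out there.
- shelf_edge (a point): Lower near edge, mid-length, of the shelf board above the far half of chute and cradle (rack x +15 to +100, y -180 to +190, z 160 to 174 mm). No room for an upright gripper over the shaker's middle: lean the hand back towards the robot about 30 degrees, fingers down and away. The shaker's far end is under the shelf: lift it over the near wall, draw it out 70 mm to -x, then up.
- tray: Fixed wooden tray on the counter, outside 230 (x) by 134 (y) by 28 mm high, walls and floor 6 mm thick; origin at the centre of its underside. The shaker goes in along the tray's x axis; lying in it, its centre is 30 mm above the counter.
- jar_a: Bystander: amber jar, 48 mm in diameter, 98 mm tall, standing on the rack's shelf; origin at its underside.
- jar_b: Bystander: the second such jar on the shelf, farther up the chute; origin at its underside.
- mug: Bystander: white mug, 84 mm wide, 95 mm tall, on the counter; origin at its underside.
- canister: Bystander: white canister with wooden lid, 90 mm wide, 120 mm tall, on the counter; origin at its underside.
Not all that is in view belongs to the job. There is more than one size of the part that bears shaker_center; the job needs the largest.

How it is judged (in metres and radians):
On the way, in this order (a step that is already met when the one before it is completed fails the run):
1. the shaker lies in the loading cradle at the top of the rack (y of shaker_center in the frame of dispenser between 0.08 and 0.15 m and z of shaker_center in the frame of dispenser below 0.083 m), for 0.3 s.
2. the shaker has been lifted clear of the rack (z of shaker_center in the frame of dispenser above 0.115 m and contact force between shaker and the fingers above 0.5 N), for 0.1 s.
At the end, for the whole second after the job is handed in: The shaker lies flat on the floor of the tray, wholly between its walls (centre within 35 mm along and 45 mm across of the tray's middle, level within about 6 degrees), let go and at rest (x of shaker_center in the frame of tray between -0.035 and 0.035 m and y of shaker_center in the frame of tray between -0.045 and 0.045 m and z of shaker_center in the frame of tray below 0.036 m and angle between shaker_center's own x axis and vertical between 1.47 and 1.67 rad and linear speed of shaker below 0.04 m/s); the robot touches nothing.
It fails at once if a bystander (either jar, the mug, the canister) is moved by more than 30 mm (distance of any of jar_a, jar_b, mug, canister from where it was at the start of the episode above 0.03 m).
It fails at once if the shaker is dropped: it falls near the tray, out of the fingers, faster than 0.7 m/s (a fall of about 25 mm) (horizontal distance between shaker_center and tray below 0.2 m and contact force between shaker and the fingers below 0.1 N and linear speed of shaker above 0.7 m/s).
It also fails if it takes over 64 s, if anything falls off the work surface, if the arm or the gripper's body presses on something with over 40 N, if the wrist force passes 120 N, or if a joint passes its speed limit or range.

## Robot

A 6-joint arm with a two-finger parallel gripper is mounted at the origin on the work surface. World frame = base frame: x ahead of the robot, y to its left, z up, the work surface at z = 0. Lengths are in m, angles in degrees, forces in N, time in s.
With the tool pointing down it reaches from about 0.25 to 0.725 m from the base axis. Payload 9.7 kg.
Tool frame: the origin (TCP) lies between the finger pads; the fingertips stand 22 mm ahead of it and the grasp point (between the pads) lies 3 mm ahead of it; z points along the fingers, y is the line along which they close (so a half turn about z gives the same grasp; the last joint's range is limited). The gripper opens to 85 mm and grips with 20 to 120 N. Pads are 22 mm wide; open, the fingers measure 114 mm over their backs; the gripper's body (76 mm by 85 mm) begins 54 mm behind the grasp point. The pads swing forward as they close: fully open they stand 13 mm farther back than shut.
Start: joints at [-76.776, 4.979, 10.078, 95.1, 0, 90], TCP at [0.126, -0.535, 0.253] pointing down, gripper open.
Joint ranges: [-179.16, 179.16], [-48.56, 103.87], [-65.8, 70.77], [-126.05, 130.52], [-82.76, 87.17], [-180, 180]. Speed limits (degrees/s): [127.2, 127.2, 147.25, 180, 180, 180].

## Interface

Orientations are given as [roll, pitch, yaw] about the fixed x, y, z axes, in that order (R = Rz(yaw) Ry(pitch) Rx(roll)).
In Python, from workcell import bot, viewer, finder gives the robot as it stands.
- The arm moves only by the tool move_arm, never from a script. Its arguments are lists of equal length, an entry for each row: "offset": the shift along the tool's x, y, z in cm, a list of three; "twist": the turn, a rotation vector about the tool's x, y, z in rad, a list of three; "grip": the opening, from 0 (shut) to 1 (fully open). In form: {"offset": [[x, y, z], ...], "twist": [[ax, ay, az], ...], "grip": [grip, ...]}. A call has 1 to 5 rows; each row shifts and turns the commanded pose from where the row before left it, along the tool's axes as they then stand; what a row does not reach is not made up. A row lasts 1/10 s, in which the tool goes at most 50 mm and 8.59 degrees, less where a joint would pass 70% of its speed; a pose out of reach is approached as far as the arm can. A call is refused whole if a number of a shift passes 5 or a number of a turn 0.15, either way. A call with a gripper value outside its range is refused whole. The fingers move at their own pace and stop on an object; "force" is the grip in N (left out, the last holds). Time passes only in rows, so rows that do not move let the fingers close. It gives the time, the measured TCP pose, the force, the opening and the grip force at its end, in the units of the state.
- bot.get_obs(): the state, without advancing time (a new reading comes with each control period).
- viewer.camera(name): name is "scene" or "top"; returns a dict with "color" (400x640x3 uint8, red, green, blue), "depth" (400x640 float32, m along the optical axis (not along the pixel's ray), 0 where there is no reading), "vfov" (degrees; the focal length in pixels is half the picture's height over the tangent of half this angle, whatever the lens; pixels are square), "cx", "cy" (the principal point, pixels), "position" and "attitude" of the camera in the world. Camera axes: x right, y down, z forward; pixel columns grow to the right and rows downward; lengths in m; the calibration is good to about 2 mm. A picture is of the moment at which its call begins.
- bot.job_done(): hands the job in; it is judged then, once.
Trained networks look in a picture, given as the dict that the camera call returned (one of the last four; its "shot" number tells which), for a name from the list of things; names that differ only in an ending like _2 or _b are one class to them, and where a whole thing is asked for, a point or a joint stands for the part that bears it (a point fixed in the world has none). Each returns a list of dicts, best first, with "p" (0 to 1); they miss things now and then, are a little off and sometimes report something else, mostly with a low value. They report only what shows in the picture. A call takes as long as a camera call. They do not tell look-alikes from the thing itself.
- finder.boxes_of(picture, thing): "position" ([column, row] in pixels, amid what is visible of it).
- finder.pinpoint(picture, thing): "position" ([column, row] in pixels: a listed point, or the origin of a listed thing).
The state is a dict: "time": time; "q": joint angles; "qd": joint speeds; "joint_efforts": joint torques, N m; "ee_pos": TCP position; "tcp_rot": TCP orientation; "wrist_force": force on the tool from outside, world axes, zero at the start; "torque": the same for the moment, N m; "opening": finger opening in m; "grasp_force": force on a finger pad.
Only numpy, scipy, OpenCV 4.12 (cv2) and the standard library are available. Lean on these libraries where they do the work, as an engineer would, in place of code of your own. Each camera call takes 0.05 s, during which the arm holds its last target. There are 200 camera calls.

## Working session

There is one attempt and no reset: what is moved stays moved. The work goes in short steps, Python scripts to look and compute and a tool call to move; the robot and the scene stay as the last step left them, time stands still between calls to the robot, and variables do not carry over. Pictures are saved under pics/ and viewed, at most 10 in all, crops included, and the job is handed in when it is done.

Besides the shell and the picture viewer there is one more tool, called after "Emit:" in YAML: its name, and indented under it one key for each argument. move_arm: Moves the arm, as the interface text tells. Its arguments: {"type":"object","properties":{"offset":{"type":"array","items":{"type":"array","items":{"type":"number"}}},"twist":{"type":"array","items":{"type":"array","items":{"type":"number"}}},"grip":{"type":"array","items":{"type":"number"}},"force":{"type":"number"}},"required":["offset","twist","grip"]}

```bash
mkdir -p pics; ls
cat > h.py <<'E'
import numpy as np, cv2
from scipy.spatial.transform import Rotation as R
from workcell import bot, viewer, finder
def cam(n): return viewer.camera(n)
def axes(p):
    a=np.array(p["attitude"],float); return a
def rot(p):
    a=np.array(p["attitude"],float)
    if a.shape==(3,3): return a
    if a.size==4: return R.from_quat(a).as_matrix()
    return R.from_euler('xyz',a,degrees=True).as_matrix()
def foc(p): return 200/np.tan(np.radians(p["vfov"])/2)
def px2w(p,uv,d=None):
    u,v=uv
    if d is None:
        w=p["depth"][int(v)-1:int(v)+2,int(u)-1:int(u)+2]; d=np.median(w[w>0])
    f=foc(p); return rot(p)@np.array([(u-p["cx"])/f*d,(v-p["cy"])/f*d,d])+np.array(p["position"])
def atz(p,uv,z):
    f=foc(p); r=rot(p)@np.array([(uv[0]-p["cx"])/f,(uv[1]-p["cy"])/f,1]); c=np.array(p["position"]); return c+r*(z-c[2])/r[2]
def w2px(p,X):
    c=rot(p).T@(np.array(X)-np.array(p["position"])); f=foc(p); return np.array([c[0]/c[2]*f+p["cx"],c[1]/c[2]*f+p["cy"]])
def cloud(p):
    d=p["depth"]; v,u=np.mgrid[0:400,0:640]; f=foc(p)
    return np.stack([(u-p["cx"])/f*d,(v-p["cy"])/f*d,d],-1)@rot(p).T+np.array(p["position"])
E
python3 - <<'E'
from h import *
print(bot.get_obs())
for n in("scene","top"):
    p=cam(n); cv2.imwrite(f"pics/{n}0.png",p["color"][:,:,::-1]); print(n,p["vfov"],p["cx"],p["cy"],p["position"],p["attitude"])
    for t in("shaker_center","dispenser","outlet","crest","cradle","lip","shelf_edge","tray","jar_a","mug","canister"):
        for m in("pinpoint","boxes_of"):
            try: r=getattr(finder,m)(p,t)
            except Exception as e: print(t,m,e); continue
            print(t,m,[(np.round(x["position"]).tolist(),round(x["p"],2),np.round(px2w(p,x["position"]),3).tolist()) for x in r[:4]])
E
```

```text
pics
{'time': 0.0, 'q': array([-7.67743595e+01,  5.01274153e+00,  1.00363467e+01,  9.50981640e+01,
        1.10257284e-03,  9.00015839e+01]), 'qd': array([-0.04785444,  0.0518271 , -0.01042841,  0.10363853,  0.02148241,
       -0.05028457]), 'joint_efforts': array([ 6.33470103e-03, -5.20391393e+01,  4.64804292e+01,  1.62957434e-02,
        3.60565846e-04, -2.26377585e-05]), 'ee_pos': array([ 0.12579707, -0.53523885,  0.25258424]), 'tcp_rot': array([-1.79925441e+02, -1.10051078e-03,  1.32240551e+01]), 'wrist_force': array([0.18697534, 0.78028338, 0.06832319]), 'torque': array([-0.00134318, -0.00568668, -0.02863097]), 'grasp_force': 0.0, 'opening': 0.08549586626386421}
scene 54.438446056780755 321.1520590398727 195.02099650636316 [ 1.10961364 -0.27305334  0.97237617] [-146.72250524    0.80822164   63.40456597]
shaker_center pinpoint [([266.0, 176.0], 0.92, [0.416, -0.126, 0.032]), ([348.0, 290.0], 0.87, [0.835, -0.074, 0.032])]
shaker_center boxes_of [([266.0, 175.0], 0.7, [0.412, -0.124, 0.031]), ([291.0, 194.0], 0.68, [0.549, -0.096, 0.092]), ([347.0, 292.0], 0.65, [0.837, -0.079, 0.
[... 3246 characters left out ...]
.0], 0.97, [0.478, 0.388, 0.004])]
jar_a pinpoint [([356.0, 177.0], 0.82, [0.661, -0.153, 0.272]), ([300.0, 183.0], 0.57, [0.645, 0.011, 0.271]), ([201.0, 237.0], 0.54, [0.482, 0.387, 0.004]), ([305.0, 208.0], 0.44, [0.582, 0.007, 0.047])]
jar_a boxes_of [([298.0, 181.0], 0.76, [0.653, 0.019, 0.271]), ([356.0, 176.0], 0.61, [0.664, -0.155, 0.272])]
mug pinpoint [([440.0, 219.0], 0.98, [0.536, -0.475, 0.003])]
mug boxes_of [([442.0, 221.0], 0.97, [0.531, -0.48, 0.004]), ([331.0, 200.0], 0.22, [0.604, -0.082, 0.078])]
canister pinpoint [([242.0, 173.0], 0.56, [0.699, 0.217, 0.118]), ([304.0, 206.0], 0.35, [0.588, 0.012, 0.049])]
canister boxes_of [([237.0, 169.0], 0.56, [0.712, 0.232, 0.117])]
```

Run:
```python
import cv2
a=cv2.imread("pics/top0.png")[100:300,150:480]
cv2.imwrite("pics/topc.png",cv2.resize(a,None,fx=2.4,fy=2.4,interpolation=cv2.INTER_CUBIC))
```

```text
(no output)
```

View pics/topc.png

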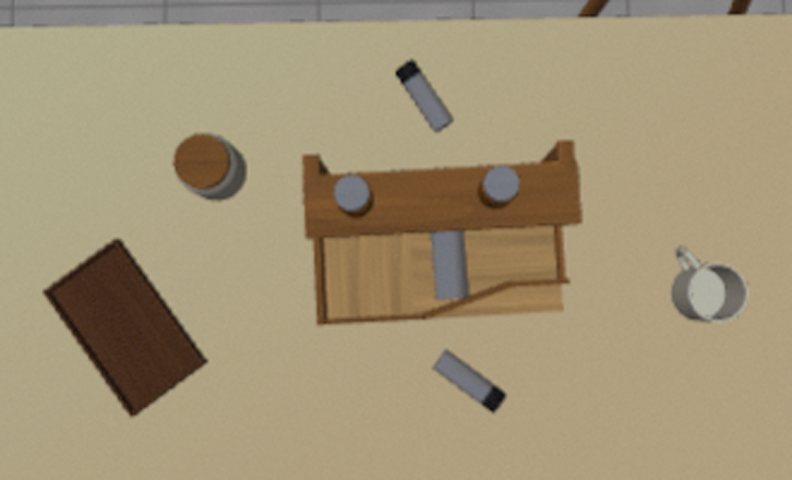

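View pics/scene0.png

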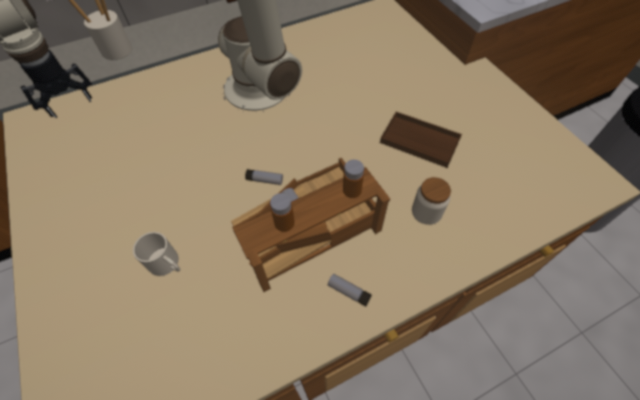

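The candidates in the full top image are the jammed shaker at (335,209), a loose one near the robot at (347,257), and a loose one behind the rack at (326,140). The two loose ones on the counter are smaller look-alikes, so the one in the chute is the target. Next I'll fit the rack, tray and shaker poses from depth.

Run:
```python
from h import *
P={n:cam(n) for n in("scene","top")}
for n,p in P.items():
    C=cloud(p).reshape(-1,3); ok=p["depth"].ravel()>0; C=C[ok]
    def rect(m,l):
        q=C[m]; r=cv2.minAreaRect((q[:,:2]*1000).astype(np.float32)); print(n,l,len(q),np.round(cv2.boxPoints(r)).tolist(),np.round(r[0],1),np.round(r[1],1),round(r[2],1), 'z',q[:,2].mean().round(4))
    reg=(C[:,0]>.5)&(C[:,0]<.8)&(C[:,1]>-.35)&(C[:,1]<.17)
    rect(reg&(C[:,2]>.165)&(C[:,2]<.185),"shelf")
    t=(C[:,0]>.3)&(C[:,0]<.65)&(C[:,1]>.22)&(C[:,1]<.55)
    rect(t&(C[:,2]>.022)&(C[:,2]<.034),"trayrim"); rect(t&(C[:,2]>.003)&(C[:,2]<.034),"tray")
    print('counter z',np.median(C[(C[:,0]<.4)&(C[:,0]>.25)&(abs(C[:,1])<.3),2]))
    s=(C[:,0]>.48)&(C[:,0]<.65)&(C[:,1]>-.15)&(C[:,1]<-.05)&(C[:,2]>.078)&(C[:,2]<.12)
    if n=="top": rect(s,"shaker"); print(C[s][:,2].max())
```

```text
scene shelf 4124 [[608.0, 94.0], [622.0, -275.0], [737.0, -271.0], [723.0, 99.0]] [672.5 -88.4] [115.  369.9] 2.2 z 0.1724
scene trayrim 395 [[358.0, 371.0], [439.0, 258.0], [625.0, 392.0], [544.0, 506.0]] [491.6 381.8] [229.5 139.6] 35.8 z 0.0255
scene tray 2155 [[321.0, 237.0], [634.0, 234.0], [637.0, 542.0], [324.0, 545.0]] [479.1 389.2] [307.7 312.8] 89.4 z 0.0109
counter z -0.0018680630864773562
top shelf 2701 [[606.0, 92.0], [622.0, -278.0], [735.0, -273.0], [719.0, 97.0]] [670.4 -90.6] [112.8 370.2] 2.5 z 0.1732
top trayrim 358 [[355.0, 368.0], [435.0, 257.0], [622.0, 391.0], [542.0, 502.0]] [488.4 379.4] [229.6 136.7] 35.7 z 0.0272
top tray 3050 [[299.0, 221.0], [648.0, 218.0], [651.0, 548.0], [302.0, 551.0]] [475.1 384.5] [330.  348.9] 89.6 z 0.0089
counter z -0.0003334810350452688
top shaker 401 [[495.0, -139.0], [618.0, -142.0], [620.0, -71.0], [497.0, -68.0]] [ 557.3 -105.1] [ 71.6 123.1] 88.7 z 0.0891
0.10064526705091281
```

```bash
cat >> h.py <<'E'
YAW=2.35; O=np.array([.5997,-.0974,0]); RK=R.from_euler('z',YAW,degrees=True).as_matrix()
def rack(x,y,z): return O+RK@np.array([x,y,z])/1000
def torack(P): return (np.atleast_2d(P)-O)@RK*1000
def tool(yaw=YAW,lean=30):
    c,s=np.cos(np.radians(lean)),np.sin(np.radians(lean))
    return R.from_euler('z',yaw,degrees=True).as_matrix()@np.array([[c,0,s],[0,-1,0],[s,0,-c]])
def plan(targets,start=None):
    "targets: list of (pos_m, Rmat); prints tool-frame rows (cm, rad)"
    if start is None:
        o=bot.get_obs(); p,Rm=np.array(o["ee_pos"]),R.from_euler('xyz',o["tcp_rot"],degrees=True)
        print('t',round(o['time'],2),'p',p.round(4),'rpy',o["tcp_rot"].round(2),'open',round(o['opening'],4),'F',o['wrist_force'].round(1),'g',round(o['grasp_force'],1))
    else: p,Rm=start[0],R.from_matrix(start[1])
    for tp,tR in targets:
        tR=R.from_matrix(tR); d=(Rm.inv()*tR).as_rotvec(); L=np.linalg.norm(tp-p)
        n=max(1,int(np.ceil(max(L/.049,np.linalg.norm(d)/.145))))
        print('-> ',tp.round(4),n,'rows')
        for i in range(n):
            np_=p+(tp-p)*(1/(n-i)); nR=Rm*R.from_rotvec((Rm.inv()*tR).as_rotvec()/(n-i))
            print('   ',(Rm.inv().apply(np_-p)*100).round(2).tolist(),(Rm.inv()*nR).as_rotvec().round(3).tolist())
            p,Rm=np_,nR
def tcp(P,T,back): return np.array(P)-T[:,2]*back/1000
E
python3 - <<'E'
from h import *
p=cam("top"); C=torack(cloud(p).reshape(-1,3)).reshape(400,640,3); col=p["color"].astype(int)
sat=col.max(-1)-col.min(-1)
m=(sat<35)&(C[...,0]>-90)&(C[...,0]<14)&(C[...,1]>-60)&(C[...,1]<60)&(C[...,2]>50)&(C[...,2]<115)
q=C[m]; print(len(q),q.min(0),q.max(0)); 
for a in range(-80,15,15):
    s=q[(q[:,0]>=a)&(q[:,0]<a+15)]
    if len(s)>5: print(a,len(s),'y',s[:,1].min().round(1),s[:,1].max().round(1),'mid',np.round((s[:,1].min()+s[:,1].max())/2,1),'top',s[:,2].max().round(1), 'y@top',s[s[:,2]>s[:,2].max()-4][:,1].mean().round(1))
for nm,P in(("outlet",(0,-170,20)),("nearwalltop",(-95,110,68)),("cradle",(0,110,50))): print(nm,w2px(p,rack(*P)).round(1),rack(*P).round(3))
# near wall outer edge/cradle end wall check
m=(C[...,0]>-115)&(C[...,0]<10)&(C[...,1]>60)&(C[...,1]<200)&(C[...,2]>60)&(C[...,2]<95); q=C[m]; print('cradle walls x',np.percentile(q[:,0],[1,10,50]),'y',np.percentile(q[:,1],[50,90,99]))
T=tool(); plan([(tcp(rack(-5,2,72),T,150),T)])
E
```

```text
356 [-77.47222896 -30.46207642  50.4712928 ] [ 13.51030886  18.37858468 100.89953665]
-80 44 y -30.5 15.0 mid -7.7 top 96.5 y@top -6.6
-65 60 y -27.3 17.2 mid -5.0 top 100.9 y@top -5.8
-50 62 y -28.0 16.9 mid -5.6 top 98.7 y@top -4.5
-35 54 y -25.4 16.3 mid -4.6 top 98.4 y@top -7.1
-20 66 y -26.4 18.4 mid -4.0 top 98.6 y@top -2.8
-5 56 y -27.0 17.8 mid -4.6 top 99.4 y@top -5.9
10 14 y -23.8 17.0 mid -3.4 top 96.0 y@top -7.0
outlet [382.2 200.1] [ 0.607 -0.267  0.02 ]
nearwalltop [304.7 231.1] [0.5   0.009 0.068]
cradle [303.6 203.9] [0.595 0.013 0.05 ]
cradle walls x [-102.71663004 -100.83056058  -80.46342813] y [177.70011431 185.69919193 187.22481939]
t 2.45 p [ 0.1258 -0.5354  0.2533] rpy [-180.     -0.     13.22] open 0.0855 F [-0.3  0.6 -0.6] g 0.0
->  [ 0.5197 -0.0987  0.2019] 13 rows
    [3.72, -2.58, 0.4] [-0.004, 0.04, 0.014]
    [3.66, -2.63, 0.53] [-0.004, 0.04, 0.014]
    [3.6, -2.69, 0.67] [-0.004, 0.04, 0.014]
    [3.53, -2.74, 0.8] [-0.004, 0.04, 0.014]
    [3.46, -2.79, 0.93] [-0.004, 0.04, 0.014]
    [3.38, -2.85, 1.06] [-0.004, 0.04, 0.014]
    [3.29, -2.9, 1.18] [-0.004, 0.04, 0.014]
    [3.2, -2.95, 1.3] [-0.004, 0.04, 0.014]
    [3.1, -3.0, 1.42] [-0.004, 0.04, 0.014]
    [3.0, -3.05, 1.53] [-0.004, 0.04, 0.014]
    [2.89, -3.1, 1.63] [-0.004, 0.04, 0.014]
    [2.78, -3.14, 1.74] [-0.004, 0.04, 0.014]
    [2.66, -3.19, 1.83] [-0.004, 0.04, 0.014]
```

Emit:
move_arm:
  offset:
    - [3.7, -2.6, 0.4]
    - [3.7, -2.6, 0.5]
    - [3.6, -2.7, 0.7]
    - [3.5, -2.7, 0.8]
    - [3.5, -2.8, 0.9]
  twist:
    - [-0.004, 0.04, 0.014]
    - [-0.004, 0.04, 0.014]
    - [-0.004, 0.04, 0.014]
    - [-0.004, 0.04, 0.014]
    - [-0.004, 0.04, 0.014]
  grip: [1, 1, 1, 1, 1]

```text
time: 2.95
ee_pos: [0.2784, -0.3662, 0.2336]
tcp_rot: [179.3, -11.6, 9.2]
wrist_force: [0.7, -0.1, 0.8]
opening: 0.0855
grasp_force: 0.0
```

Emit:
move_arm:
  offset:
    - [3.4, -2.9, 1.0]
    - [3.3, -2.9, 1.2]
    - [3.2, -2.9, 1.3]
    - [3.1, -3.0, 1.4]
    - [3.0, -3.0, 1.5]
  twist:
    - [-0.004, 0.04, 0.014]
    - [-0.004, 0.04, 0.014]
    - [-0.004, 0.04, 0.014]
    - [-0.004, 0.04, 0.014]
    - [-0.004, 0.04, 0.014]
  grip: [1, 1, 1, 1, 1]

```text
time: 3.45
ee_pos: [0.4297, -0.1982, 0.2147]
tcp_rot: [179.3, -23.1, 5.2]
wrist_force: [-0.1, -1.4, -0.1]
opening: 0.0858
grasp_force: 0.0
```

Tracking is good. Next I go to the point above the shaker, y = -5.

Run:
```python
from h import *
T=tool(); a=tcp(rack(-5,-5,71),T,130); b=tcp(rack(-5,-5,71),T,60);c=tcp(rack(-5,-5,71),T,9)
plan([(a,T),(b,T),(c,T)])
```

```text
t 3.45 p [ 0.4297 -0.1982  0.2147] rpy [179.31 -23.14   5.19] open 0.0858 F [-0.1 -1.4 -0.1] g 0.0
->  [ 0.53   -0.1053  0.1836] 3 rows
    [2.91, -2.81, 2.34] [-0.003, 0.04, 0.015]
    [2.77, -2.86, 2.44] [-0.003, 0.04, 0.015]
    [2.63, -2.91, 2.54] [-0.003, 0.04, 0.015]
->  [ 0.5649 -0.1038  0.123 ] 2 rows
    [-0.0, 0.0, 3.5] [0.0, -0.0, -0.0]
    [0.0, -0.0, 3.5] [-0.0, 0.0, -0.0]
->  [ 0.5904 -0.1028  0.0788] 2 rows
    [0.0, -0.0, 2.55] [0.0, 0.0, 0.0]
    [0.0, -0.0, 2.55] [0.0, 0.0, 0.0]
```

Emit:
move_arm:
  offset:
    - [2.9, -2.8, 2.3]
    - [2.8, -2.9, 2.4]
    - [2.6, -2.9, 2.5]
    - [0, 0, 2.0]
    - [0, 0, 0]
  twist:
    - [-0.003, 0.04, 0.015]
    - [-0.003, 0.04, 0.015]
    - [-0.003, 0.04, 0.015]
    - [0, 0, 0]
    - [0, 0, 0]
  grip: [1, 1, 1, 1, 1]

```text
time: 3.95
ee_pos: [0.5377, -0.1045, 0.1639]
tcp_rot: [-179.9, -29.7, 2.5]
wrist_force: [-1.1, 0.2, 0.0]
opening: 0.0852
grasp_force: 0.0
```

Run:
```python
from h import *
P=[cam("scene"),cam("top")]
a=P[0]["color"][130:280,220:420]; b=P[1]["color"][140:270,250:420]
r=lambda i:cv2.resize(np.ascontiguousarray(i[:,:,::-1]),(600,int(600*i.shape[0]/i.shape[1])))
A=np.vstack([r(a),r(b)]); A=cv2.resize(A,(int(A.shape[1]*600/A.shape[0]),600)); cv2.imwrite("pics/c1.png",A)
T=tool(); plan([(tcp(rack(-5,-5,71),T,40),T),(tcp(rack(-5,-5,71),T,9),T)])
```

```text
t 4.05 p [ 0.5378 -0.1062  0.1669] rpy [-179.94  -29.84    2.41] open 0.0856 F [ 0.  -0.3 -0.5] g 0.0
->  [ 0.5749 -0.1034  0.1056] 2 rows
    [0.09, -0.06, 3.58] [-0.001, 0.001, 0.0]
    [0.09, -0.06, 3.58] [-0.001, 0.001, 0.0]
->  [ 0.5904 -0.1028  0.0788] 1 rows
    [-0.0, -0.0, 3.1] [-0.0, 0.0, 0.0]
```

View pics/c1.png

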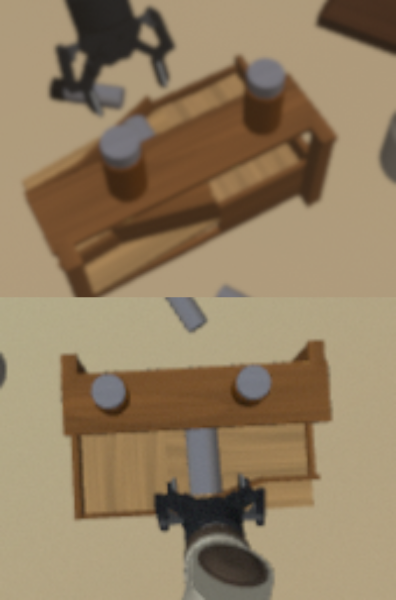

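The lower (top) view shows the open fingers centred either side of the grey shaker (crop about 205,460). The hand is clear of the shelf and the jars, so I descend.

Emit:
move_arm:
  offset:
    - [0.1, -0.1, 3.5]
    - [0.1, 0, 3.5]
    - [0, 0, 2.0]
    - [0, 0, 1.0]
    - [0, 0, 0]
  twist:
    - [0, 0, 0]
    - [0, 0, 0]
    - [0, 0, 0]
    - [0, 0, 0]
    - [0, 0, 0]
  grip: [1, 1, 1, 1, 1]

```text
time: 4.55
ee_pos: [0.5894, -0.1037, 0.0808]
tcp_rot: [-179.9, -29.8, 2.3]
wrist_force: [0.8, 0.1, 0.9]
opening: 0.0852
grasp_force: 0.0
```

Run:
```python
from h import *
T=tool(); 
plan([(tcp(rack(-5,-5,71),T,9),T),(tcp(rack(-5,20,75),T,9),T),(tcp(rack(-5,50,80),T,9),T),(tcp(rack(-5,80,80),T,9),T),(tcp(rack(-5,110,76),T,9),T)])
```

```text
t 4.55 p [ 0.5894 -0.1037  0.0808] rpy [-179.93  -29.83    2.33] open 0.0852 F [0.8 0.1 0.9] g 0.0
->  [ 0.5904 -0.1028  0.0788] 1 rows
    [-0.01, -0.09, 0.23] [-0.001, 0.003, -0.0]
->  [ 0.5894 -0.0778  0.0828] 1 rows
    [0.2, -2.5, -0.35] [0.0, 0.0, 0.0]
->  [ 0.5882 -0.0478  0.0878] 1 rows
    [0.25, -3.0, -0.43] [0.0, 0.0, 0.0]
->  [ 0.5869 -0.0179  0.0878] 1 rows
    [-0.0, -3.0, -0.0] [0.0, 0.0, 0.0]
->  [0.5857 0.0121 0.0838] 1 rows
    [-0.2, -3.0, 0.35] [0.0, 0.0, 0.0]
```

Emit:
move_arm:
  offset:
    - [0, -0.1, 0.1]
    - [0, 0, 0]
    - [0.04, -0.5, -0.07]
    - [0.08, -1, -0.14]
    - [0.08, -1, -0.14]
  twist:
    - [0, 0, 0]
    - [0, 0, 0]
    - [0, 0, 0]
    - [0, 0, 0]
    - [0, 0, 0]
  grip: [0.66, 0.66, 0.66, 0.66, 0.66]
  force: 30

```text
time: 5.05
ee_pos: [0.5892, -0.0763, 0.0851]
tcp_rot: [-180.0, -30.0, 2.4]
wrist_force: [-0.0, -1.9, 1.1]
opening: 0.0566
grasp_force: 0.7
```

Emit:
move_arm:
  offset:
    - [0.08, -1, -0.14]
    - [0.08, -1, -0.14]
    - [0.08, -1, -0.14]
    - [0, 0, 0]
  twist:
    - [0, 0, 0]
    - [0, 0, 0]
    - [0, 0, 0]
    - [0, 0, 0]
  grip: [0.66, 0.66, 0.66, 0.66]

```text
time: 5.45
ee_pos: [0.5877, -0.0452, 0.0893]
tcp_rot: [-179.9, -29.9, 2.5]
wrist_force: [-0.2, -1.0, -0.2]
opening: 0.0559
grasp_force: 0.0
```

```bash
cat > sh.py <<'E'
from h import *
p=cam("scene"); q=cam("top")
o=bot.get_obs(); print('tcp rack',torack(o['ee_pos']).round(1),o['wrist_force'].round(1),o['grasp_force'],o['opening'])
a=p["color"][130:280,220:420]; b=q["color"][140:270,250:420]
r=lambda i:cv2.resize(np.ascontiguousarray(i[:,:,::-1]),(600,int(600*i.shape[0]/i.shape[1])))
import sys
A=np.vstack([r(a),r(b)]); A=cv2.resize(A,(int(A.shape[1]*600/A.shape[0]),600)); cv2.imwrite(sys.argv[1],A)
C=torack(cloud(q).reshape(-1,3)).reshape(400,640,3); col=q["color"].astype(int); sat=col.max(-1)-col.min(-1)
m=(sat<35)&(col.sum(-1)>250)&(C[...,0]>-90)&(C[...,0]<14)&(C[...,1]>-60)&(C[...,1]<170)&(C[...,2]>65)&(C[...,2]<108)
for n in range(-80,15,15):
    s=C[m&(C[...,0]>=n)&(C[...,0]<n+15)]
    if len(s)>5: print(n,len(s),s.min(0).round(),s.max(0).round())
E
python3 sh.py pics/c2.png
```

```text
tcp rack [[-9.9 51.5 89. ]] [ 0.   0.9 -0.3] 0.0 0.05633800822855647
-35 12 [-24.  39.  95.] [-20.  67. 105.]
-20 58 [-20.  19.  82.] [ -5.  83. 105.]
-5 59 [-5. 18. 84.] [  9.  86. 108.]
10 15 [10. 38. 87.] [ 14.  75. 107.]
```

Emit:
move_arm:
  offset:
    - [0, -1, 0]
    - [-0.04, -1, 0.07]
    - [-0.04, -1, 0.07]
    - [-0.04, -1, 0.07]
    - [-0.04, -1, 0.07]
  twist:
    - [0, 0, 0]
    - [0, 0, 0]
    - [0, 0, 0]
    - [0, 0, 0]
    - [0, 0, 0]
  grip: [0.66, 0.66, 0.66, 0.66, 0.66]

```text
time: 6.05
ee_pos: [0.5856, 0.0041, 0.0858]
tcp_rot: [-179.9, -29.9, 2.4]
wrist_force: [0.4, -0.7, 0.2]
opening: 0.0562
grasp_force: 0.0
```

Emit:
move_arm:
  offset:
    - [-0.04, -0.8, 0.07]
    - [0, 0, 0.1]
    - [0, 0, 0]
    - [0, 0, 0]
    - [0, 0, 0]
  twist:
    - [0, 0, 0]
    - [0, 0, 0]
    - [0, 0, 0]
    - [0, 0, 0]
    - [0, 0, 0]
  grip: [0.66, 0.66, 0.66, 0.66, 0.66]

```text
time: 6.55
ee_pos: [0.5859, 0.0106, 0.0843]
tcp_rot: [-180.0, -29.9, 2.4]
wrist_force: [0.2, -0.6, -0.3]
opening: 0.0563
grasp_force: 0.0
```

```bash
python3 sh.py pics/c3.png
```

```text
tcp rack [[ -9.4 108.6  84.3]] [-0.1  0.2  0.8] 0.0 0.0567300461184177
-35 12 [-24.  97.  89.] [-20. 125.  99.]
-20 55 [-20.  76.  85.] [ -5. 140. 106.]
-5 60 [-5. 76. 72.] [ 10. 145. 102.]
10 18 [10. 89. 80.] [ 14. 134. 101.]
```

View pics/c3.png

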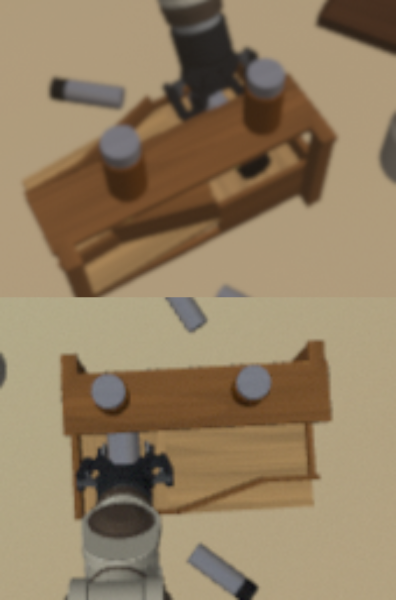

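The shaker lies in the cradle between the fingers: it shows at (125,445) in the top half of the crop, and its cap shows under the shelf. Next I lower slightly and grip.

Emit:
move_arm:
  offset:
    - [0, 0, 0.4]
    - [0, 0, 0]
    - [0, 0, 0]
    - [0, 0, 0]
    - [0, 0, 0]
  twist:
    - [0, 0, 0]
    - [0, 0, 0]
    - [0, 0, 0]
    - [0, 0, 0]
    - [0, 0, 0]
  grip: [0.66, 0.3, 0.3, 0.3, 0.3]
  force: 60

```text
time: 7.15
ee_pos: [0.5877, 0.0111, 0.0806]
tcp_rot: [-180.0, -29.9, 2.4]
wrist_force: [0.5, 0.4, -0.6]
opening: 0.0465
grasp_force: 61.6
```

Run:
```python
from h import *
o=bot.get_obs(); T=R.from_euler('xyz',o['tcp_rot'],degrees=True).as_matrix(); p=o['ee_pos']
d=lambda x,z:RK@np.array([x,0,z])/1000
a=p+d(0,10);b=p+d(-8,28);c=b+d(-42,6);e=c+d(-43,6);f=e+d(0,60)
plan([(a,T),(b,T),(c,T),(e,T),(f,T)])
```

```text
t 7.15 p [0.5877 0.0111 0.0806] rpy [-179.95  -29.87    2.4 ] open 0.0465 F [ 0.5  0.4 -0.6] g 61.6
->  [0.5877 0.0111 0.0906] 1 rows
    [0.5, -0.0, -0.87] [0.0, 0.0, 0.0]
->  [0.5797 0.0108 0.1086] 1 rows
    [0.2, -0.0, -1.96] [0.0, 0.0, 0.0]
->  [0.5377 0.009  0.1146] 1 rows
    [-3.34, -0.01, -2.61] [0.0, 0.0, 0.0]
->  [0.4948 0.0073 0.1206] 1 rows
    [-3.43, -0.01, -2.66] [0.0, 0.0, 0.0]
->  [0.4948 0.0073 0.1806] 2 rows
    [1.49, -0.0, -2.6] [0.0, 0.0, 0.0]
    [1.49, -0.0, -2.6] [0.0, 0.0, 0.0]
```

Emit:
move_arm:
  offset:
    - [0.25, 0, -0.43]
    - [0.25, 0, -0.43]
    - [0.1, 0, -1]
    - [0.1, 0, -1]
    - [0, 0, 0]
  twist:
    - [0, 0, 0]
    - [0, 0, 0]
    - [0, 0, 0]
    - [0, 0, 0]
    - [0, 0, 0]
  grip: [0.3, 0.3, 0.3, 0.3, 0.3]

```text
time: 7.65
ee_pos: [0.5801, 0.0107, 0.1116]
tcp_rot: [-180.0, -30.1, 2.4]
wrist_force: [0.6, -0.9, -1.9]
opening: 0.0467
grasp_force: 61.8
```

Emit:
move_arm:
  offset:
    - [-1.7, 0, -1.3]
    - [-1.7, 0, -1.3]
    - [-1.7, 0, -1.3]
    - [-1.7, 0, -1.3]
    - [0, 0, 0]
  twist:
    - [0, 0, 0]
    - [0, 0, 0]
    - [0, 0, 0]
    - [0, 0, 0]
    - [0, 0, 0]
  grip: [0.3, 0.3, 0.3, 0.3, 0.3]

```text
time: 8.15
ee_pos: [0.4935, 0.0071, 0.1208]
tcp_rot: [-180.0, -29.9, 2.4]
wrist_force: [0.9, 0.3, -2.8]
opening: 0.0463
grasp_force: 62.3
```

Emit:
move_arm:
  offset:
    - [0.8, 0, -1.3]
    - [1.5, 0, -2.6]
    - [0.8, 0, -1.3]
    - [0, 0, 0]
    - [0, 0, 0]
  twist:
    - [0, 0, 0]
    - [0, 0, 0]
    - [0, 0, 0]
    - [0, 0, 0]
    - [0, 0, 0]
  grip: [0.3, 0.3, 0.3, 0.3, 0.3]

```text
time: 8.65
ee_pos: [0.4959, 0.0072, 0.1802]
tcp_rot: [-179.9, -29.9, 2.4]
wrist_force: [-0.1, -0.1, -2.7]
opening: 0.0462
grasp_force: 62.3
```

Run:
```python
from h import *
p=cam("scene"); q=cam("top")
r=lambda i:np.ascontiguousarray(i[:,:,::-1])
cv2.imwrite("pics/c4.png",np.vstack([cv2.resize(r(p["color"][60:280,200:520]),(436,300)),cv2.resize(r(q["color"][130:320,150:426]),(436,300))]))
T=tool(35.8); ctr=np.array([.490,.3805,0])
plan([(tcp(ctr+[0,0,.10],T,8),T),(tcp(ctr+[0,0,.033],T,8),T)])
```

```text
t 8.75 p [0.4954 0.0071 0.1791] rpy [-179.94  -29.77    2.4 ] open 0.0468 F [ 0.7  0.9 -1.9] g 62.3
->  [0.4868 0.3782 0.1069] 8 rows
    [-0.37, -4.64, 0.83] [0.036, 0.0, -0.063]
    [-0.08, -4.62, 1.0] [0.036, 0.0, -0.063]
    [0.21, -4.58, 1.16] [0.036, 0.0, -0.063]
    [0.5, -4.51, 1.33] [0.036, 0.0, -0.063]
    [0.78, -4.42, 1.49] [0.036, 0.0, -0.063]
    [1.05, -4.3, 1.65] [0.036, 0.0, -0.063]
    [1.32, -4.16, 1.8] [0.036, 0.0, -0.063]
    [1.58, -4.01, 1.95] [0.036, 0.0, -0.063]
->  [0.4868 0.3782 0.0399] 2 rows
    [-1.68, -0.0, 2.9] [0.0, 0.0, 0.0]
    [-1.68, -0.0, 2.9] [0.0, 0.0, 0.0]
```

View pics/c4.png

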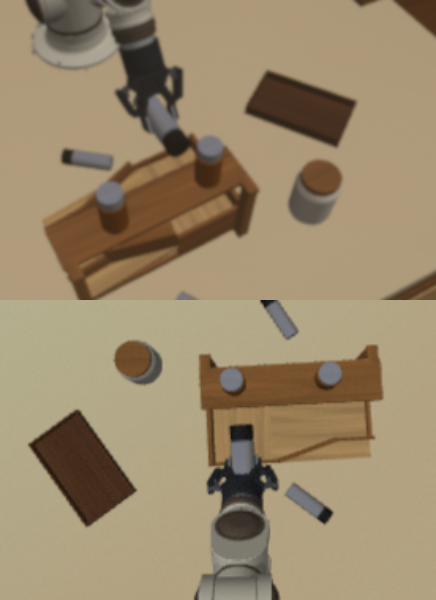

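The shaker is held with its cap outwards and is clear of the rack (top crop 242,445). Now I check the hold offset and whether it is level.

Run:
```python
from h import *
o=bot.get_obs(); tr=torack(o['ee_pos'])[0]; T=tool()
g=tr+np.array([.5,0,-.866])*8; print('tcp rack',tr.round(1))
for n in("top","scene"):
    q=cam(n); C=torack(cloud(q).reshape(-1,3)); D=C-tr
    m=(abs(D[:,1])<30)&(D[:,0]>20)&(D[:,0]<120)&(C[:,2]>115)&(C[:,2]<tr[2]+30); s=D[m]
    print(n,len(s),'x max',np.percentile(s[:,0],[90,97,100]).round(1),'y',s[:,1].min().round(1),s[:,1].max().round(1))
    for a in range(20,110,10):
        k=s[(s[:,0]>=a)&(s[:,0]<a+10)]
        if len(k)>3: print(a,len(k),'topz',np.percentile(k[:,2],92).round(1),'ymid',k[:,1].mean().round(1))
```

```text
tcp rack [-99.9 108.7 179.1]
top 310 x max [115.1 118.2 119.7] y -29.4 28.5
20 48 topz 17.2 ymid -0.7
30 47 topz 16.2 ymid 0.4
40 42 topz 17.0 ymid -0.5
50 49 topz 17.7 ymid -2.8
60 49 topz 18.6 ymid -2.3
70 42 topz 18.2 ymid -1.4
scene 501 x max [ 81.3  82.8 119.6] y -28.1 24.3
20 56 topz 16.1 ymid -5.7
30 59 topz 16.1 ymid -5.5
40 67 topz 15.7 ymid -3.8
50 51 topz 16.1 ymid -5.5
60 61 topz 15.6 ymid -4.8
70 85 topz 15.3 ymid -1.4
80 110 topz 10.9 ymid 1.3
```

Emit:
move_arm:
  offset:
    - [-0.4, -4.6, 0.8]
    - [-0.1, -4.6, 1.0]
    - [0.2, -4.6, 1.2]
    - [0.5, -4.5, 1.3]
    - [0.8, -4.4, 1.5]
  twist:
    - [0.036, 0, -0.063]
    - [0.036, 0, -0.063]
    - [0.036, 0, -0.063]
    - [0.036, 0, -0.063]
    - [0.036, 0, -0.063]
  grip: [0.3, 0.3, 0.3, 0.3, 0.3]

```text
time: 9.35
ee_pos: [0.4926, 0.2255, 0.1346]
tcp_rot: [-180.0, -29.9, 24.6]
wrist_force: [0.6, -0.9, -2.1]
opening: 0.0461
grasp_force: 62.5
```

Emit:
move_arm:
  offset:
    - [1.0, -4.3, 1.6]
    - [1.3, -4.2, 1.8]
    - [1.6, -4.0, 1.9]
    - [0, 0, 0]
    - [0, 0, 0]
  twist:
    - [0.036, 0, -0.063]
    - [0.036, 0, -0.063]
    - [0.036, 0, -0.063]
    - [0, 0, 0]
    - [0, 0, 0]
  grip: [0.3, 0.3, 0.3, 0.3, 0.3]

```text
time: 9.85
ee_pos: [0.4858, 0.3619, 0.1074]
tcp_rot: [180.0, -29.7, 37.1]
wrist_force: [0.3, -0.6, -2.6]
opening: 0.0464
grasp_force: 63.0
```

Run:
```python
from h import *
p=cam("scene"); q=cam("top")
r=lambda i:np.ascontiguousarray(i[:,:,::-1])
cv2.imwrite("pics/c5.png",np.vstack([cv2.resize(r(p["color"][60:280,300:620]),(436,300)),cv2.resize(r(q["color"][130:320,80:356]),(436,300))]))
T=tool(35.8); ctr=np.array([.490,.3805,0]); ax=R.from_euler('z',35.8,degrees=True).apply([1,0,0])
t=ctr-ax*.007
plan([(t+[0,0,.050],T),(t+[0,0,.0385],T)])
```

```text
t 9.95 p [0.4865 0.3609 0.1086] rpy [179.95 -29.85  37.03] open 0.0465 F [-0.8 -0.3 -1.8] g 63.0
->  [0.4843 0.3764 0.05  ] 2 rows
    [-1.13, -0.69, 2.73] [-0.005, 0.001, 0.009]
    [-1.14, -0.69, 2.73] [-0.005, 0.001, 0.009]
->  [0.4843 0.3764 0.0385] 1 rows
    [-0.58, 0.0, 1.0] [0.0, 0.0, -0.0]
```

View pics/c5.png

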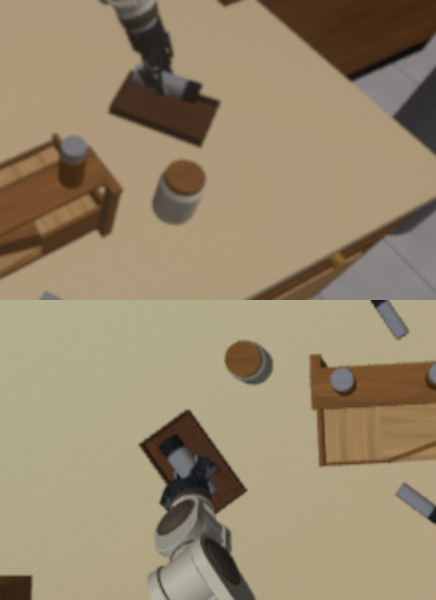

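The shaker is over the tray and aligned with its long axis (top crop 180,460). Next I lower it to just above the floor.

Emit:
move_arm:
  offset:
    - [-1.1, -0.7, 2.7]
    - [-1.1, -0.7, 2.7]
    - [-0.3, 0, 0.5]
    - [0, 0, 0]
    - [0, 0, 0]
  twist:
    - [-0.005, 0, 0.009]
    - [-0.005, 0, 0.009]
    - [0, 0, 0]
    - [0, 0, 0]
    - [0, 0, 0]
  grip: [0.3, 0.3, 0.3, 0.3, 0.3]

```text
time: 10.45
ee_pos: [0.4918, 0.3686, 0.0474]
tcp_rot: [179.9, -30.0, 37.0]
wrist_force: [0.6, 0.8, -2.0]
opening: 0.0465
grasp_force: 63.0
```

Emit:
move_arm:
  offset:
    - [-0.1, 0, 0.17]
    - [-0.1, 0, 0.17]
    - [0, 0, 0]
  twist:
    - [0, 0, 0]
    - [0, 0, 0]
    - [0, 0, 0]
  grip: [0.3, 0.3, 0.3]

```text
time: 10.75
ee_pos: [0.491, 0.3687, 0.0419]
tcp_rot: [179.9, -29.9, 37.0]
wrist_force: [0.2, -0.0, -3.2]
opening: 0.0464
grasp_force: 63.0
```

Emit:
move_arm:
  offset:
    - [0, -0.5, 0]
    - [0, -0.5, 0]
    - [-0.1, 0, 0.17]
    - [-0.05, 0, 0.1]
    - [0, 0, 0]
  twist:
    - [0, 0, 0]
    - [0, 0, 0]
    - [0, 0, 0]
    - [0, 0, 0]
    - [0, 0, 0]
  grip: [0.3, 0.3, 0.3, 0.3, 0.3]

```text
time: 11.25
ee_pos: [0.4877, 0.3727, 0.038]
tcp_rot: [179.8, -29.9, 37.5]
wrist_force: [0.8, -0.4, -2.3]
opening: 0.0464
grasp_force: 63.0
```

Emit:
move_arm:
  offset:
    - [-0.07, 0, 0.12]
    - [-0.07, 0, 0.12]
    - [0, 0, 0]
  twist:
    - [0, 0, 0]
    - [0, 0, 0]
    - [0, 0, 0]
  grip: [0.3, 0.3, 0.3]

```text
time: 11.55
ee_pos: [0.4883, 0.3731, 0.0364]
tcp_rot: [179.8, -30.0, 37.5]
wrist_force: [0.9, 0.1, 0.3]
opening: 0.0464
grasp_force: 63.7
```

```bash
python3 -c "
from h import *
o=bot.get_obs(); print(o['q'].round(1),o['ee_pos'].round(4),o['wrist_force'].round(1))"
```

```text
[ 3.740e+01 -1.030e+01 -3.510e+01  3.530e+01 -1.000e-01  1.799e+02] [0.4883 0.3731 0.0364] [0.9 0.1 0.3]
```

Joint 6 is at its limit, which explains the small cross error, but that error is within tolerance. The wrist force shows the weight is now on the tray floor, so I release and retreat.

Emit:
move_arm:
  offset:
    - [0, 0, 0]
    - [0, 0, 0]
    - [0, 0, 0]
    - [0, 0, 0]
    - [0, 0, -0.5]
  twist:
    - [0, 0, 0]
    - [0, 0, 0]
    - [0, 0, 0]
    - [0, 0, 0]
    - [0, 0, 0]
  grip: [0.6, 0.7, 0.75, 0.75, 0.75]

```text
time: 12.05
ee_pos: [0.4856, 0.3711, 0.0395]
tcp_rot: [179.8, -29.8, 37.5]
wrist_force: [0.1, -0.1, -0.4]
opening: 0.0638
grasp_force: 0.0
```

Emit:
move_arm:
  offset:
    - [0, 0, -1]
    - [0, 0, -2]
    - [0, 0, -4]
    - [0, 0, -4]
    - [0, 0, -4]
  twist:
    - [0, 0, 0]
    - [0, 0, 0]
    - [0, 0, 0]
    - [0, 0, 0]
    - [0, 0, 0]
  grip: [0.75, 0.75, 0.75, 0.75, 0.75]

```text
time: 12.55
ee_pos: [0.4253, 0.3253, 0.1721]
tcp_rot: [179.8, -29.9, 37.5]
wrist_force: [1.0, 1.1, 0.1]
opening: 0.0639
grasp_force: 0.0
```

Run:
```python
from h import *
q=cam("top"); C=cloud(q); o=bot.get_obs(); print(o['ee_pos'],o['wrist_force'].round(1),o['grasp_force'],o['opening'])
Rt=R.from_euler('z',35.8,degrees=True).as_matrix(); D=(C.reshape(-1,3)-[.49,.3805,0])@Rt*1000
m=(abs(D[:,0])<108)&(abs(D[:,1])<60)&(D[:,2]>32)&(D[:,2]<65); s=D[m]
print(len(s)); 
for a in range(-90,95,20):
    k=s[(s[:,0]>=a)&(s[:,0]<a+20)]
    if len(k)>3: print(a,len(k),k[:,1].mean().round(1),np.percentile(k[:,2],95).round(1))
cv2.imwrite("pics/c6.png",cv2.resize(np.ascontiguousarray(q["color"][150:320,100:370,::-1]),(760,480)))
```

```text
[0.42548318 0.32539978 0.1794678 ] [2.6 2.1 7.3] 0.0 0.06402219532635602
526
-90 6 1.4 49.8
-70 59 -8.3 55.7
-50 75 -10.8 56.6
-30 77 -9.6 56.0
-10 76 -9.4 55.1
10 80 -7.5 55.9
30 70 -7.2 55.5
50 74 -6.6 55.1
70 9 -3.7 53.9
```

View pics/c6.png

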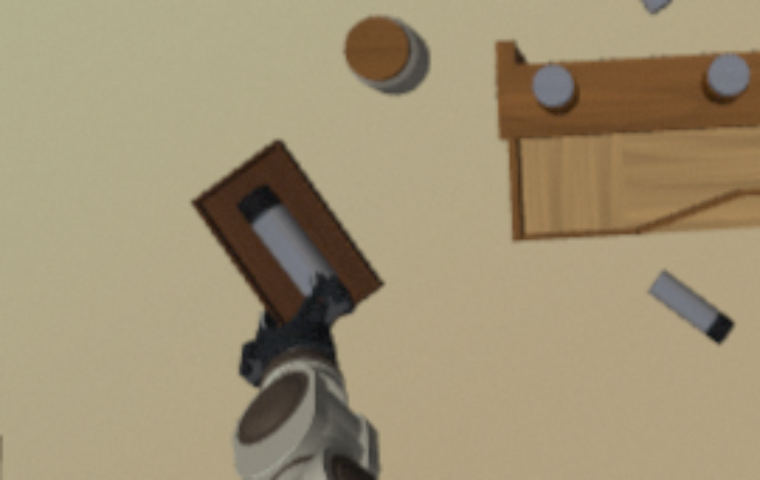

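The shaker lies flat in the tray, near its middle (crop 290,245), and both jars and the canister are where they were. I back off a little, confirm nothing is moving, and hand in.

Emit:
move_arm:
  offset:
    - [0, 0, -2]
    - [0, 0, 0]
    - [0, 0, 0]
    - [0, 0, 0]
    - [0, 0, 0]
  twist:
    - [0, 0, 0]
    - [0, 0, 0]
    - [0, 0, 0]
    - [0, 0, 0]
    - [0, 0, 0]
  grip: [0.75, 0.75, 0.75, 0.75, 0.75]

```text
time: 13.1
ee_pos: [0.4183, 0.3199, 0.186]
tcp_rot: [179.9, -29.8, 37.5]
wrist_force: [0.2, 0.5, -0.4]
opening: 0.0643
grasp_force: 0.0
```

Run:
```python
from h import *
q=cam("top"); C=cloud(q); o=bot.get_obs(); print(o['ee_pos'],o['wrist_force'].round(1))
Rt=R.from_euler('z',35.8,degrees=True).as_matrix(); D=(C.reshape(-1,3)-[.49,.3805,0])@Rt*1000
s=D[(abs(D[:,0])<95)&(abs(D[:,1])<55)&(D[:,2]>32)&(D[:,2]<65)]; c=(s.min(0)+s.max(0))/2; print(c,s.mean(0))
if abs(c[0])<25 and abs(c[1])<35 and abs(o['wrist_force']).max()<5: print(bot.job_done())
```

```text
[0.41829143 0.31993031 0.18611801] [-0.1 -0.6  0.3]
[-2.47990799 -5.42893518 46.37655481] [-0.73831627 -8.93431136 48.01394187]
the job is handed in; nothing more can be done
None
```

The job is handed in, with no verdict returned: the shaker went up over the crest into the cradle, was lifted out from under the shelf, and was released flat in the tray about 3 mm along and 5–9 mm across from its middle; the jars and canister look unmoved, and I did not recheck the mug, which the arm did not go near.

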